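# Put the loose tools back into their foam inserts

## Task

Put the four loose tools away: lay the short wrench, the long wrench, the caliper and the screwdriver each into the foam insert that is cut to its shape, lying right down in the cut-out. Lay them in rather than dropping them, and leave the pencil where it is.

Things in the scene. Friction and masses are not known exactly. Their poses are not given: they have to be found in the camera images.
- small_wrench: Shorter steel combination wrench, 166 mm long, 8 mm thick, flat; open jaw 32 mm wide, ring 29 mm, shank 14 mm. Origin on the underside at mid-length, 1.5 mm left of the shank's middle (looking from jaw to ring). Jaw to ring runs at +1.370 rad from its x axis; at the start it points along world -y within 0.18 rad. Balances 6 mm from the origin towards the jaw. 0.11 kg
- large_wrench: Longer steel combination wrench, 202 mm long, 8 mm thick, flat; open jaw 40 mm wide, ring 35 mm, shank 15 mm. Origin on the underside at mid-length, 2 mm left of the shank's middle (looking from jaw to ring). Jaw to ring runs at +1.444 rad from its x axis; at the start it points along world -y within 0.18 rad. Balances 8 mm from the origin towards the jaw. 0.16 kg
- caliper: Steel vernier caliper, 170 mm long, 64 mm over the jaws, 9 mm thick, flat, fixed. Beam 12 mm wide, runs to the jaw end at +1.326 rad from its x axis (at the start world -y within 0.18 rad). Origin on the underside at mid-length, 5 mm right of the beam's middle; jaws (45 mm left, 19 right) begin 28 mm past it. Grip the beam 12 mm past the origin (balance 24 mm past). 0.15 kg
- screwdriver: Screwdriver, green handle, 155 mm long, lying; handle 86 mm long, 24 wide, 26 high, then a 7 mm thick blade. Origin on the underside at mid-length. Blade tip to handle end runs at +1.854 rad from its x axis (at the start world -y within 0.18 rad). Grip the handle 24 mm from the origin towards its end, 4 mm right of that line. 0.07 kg
- small_wrench_home (a point): Home pose of the shorter wrench in its foam insert: lying home, its frame is this one. On the cut-out's floor, 8 mm above the bench. Insert fixed, 228 x 86 x 18 mm, long side about along world y: dark foam on a light base, cut-outs 10 mm deep with 5 mm play in both ends, a 50 mm finger trough across between (middle 4 mm from here to the jaw end). Cut-out 177 mm long, jaw pocket 42 wide, ring 38
- large_wrench_home (a point): Home pose of the longer wrench in its foam insert: lying home, its frame is this one. On the cut-out's floor, 8 mm above the bench. Insert fixed, 228 x 86 x 18 mm, long side about along world y: dark foam on a light base, cut-outs 10 mm deep with 5 mm play in both ends, a 50 mm finger trough across between (middle 6 mm from here to the jaw end). Cut-out 212 mm long, jaw pocket 50 wide, ring 45
- caliper_home (a point): Home pose of the caliper in its foam insert: lying home, its frame is this one. On the cut-out's floor, 8 mm above the bench. Insert fixed, 228 x 86 x 18 mm, long side about along world y: dark foam on a light base, cut-outs 10 mm deep with 5 mm play in both ends, a 50 mm finger trough across between (middle 4 mm from here to the jaws). A 22 mm beam slot and a wide (74 mm) jaw pocket
- screwdriver_home (a point): Home pose of the screwdriver in its foam insert: lying home, its frame is this one. On the cut-out's floor, 8 mm above the bench. Insert fixed, 228 x 86 x 18 mm, long side about along world y: dark foam on a light base, cut-outs 10 mm deep with 5 mm play in both ends, a 63 mm finger trough across between (middle 16 mm from here to the handle). A 19 mm blade slot and a 35 mm handle pocket
- pencil: Flat orange carpenter's pencil, about 150 mm long, 8 mm high, lying loose between the tools and the inserts. Not part of the job: leave it.
- case_green: Tall black case with a green strap, fixed, standing behind the tools: 130 mm wide, 290 mm high; origin under its middle, its front 185 mm nearer the robot than that. More cases stand to its right, 10 to 50 mm farther back. Keep the gripper clear of them.

How it is judged:
By the outcome, as a careful person would: the job done as asked, in the order asked, and still so for the second after the job is handed in, with the robot touching nothing.
It also fails if it takes over 102 s, if anything falls off the work surface, if the arm or the gripper's body presses on something with over 40 N, if the wrist force passes 120 N, or if a joint passes its speed limit or range.

## Robot

A 7-joint arm with a two-finger parallel gripper is mounted at the origin on a cart in front of the work surface, level with it; the furniture and walls round the work are solid. World frame = base frame: x ahead of the robot, y to its left, z up, the work surface at z = 0. Lengths are in m, angles in rad, forces in N, time in s.
With the tool pointing down it reaches from about 0.425 to 0.825 m from the base axis. Payload 3.6 kg.
Tool frame: the origin (TCP) lies at the very end of the fingers, on their centre line; the grasp point (between the pads) lies 19 mm behind it; z points along the fingers, y is the line along which they close (so a half turn about z gives the same grasp; the last joint's range is limited). The gripper opens to 93 mm and grips with 3 to 60 N. Pads are 15 mm wide; open, the fingers measure 128 mm over their backs; the gripper's body (75 mm by 188 mm) begins 65 mm behind the grasp point.
Start: joints at [1.141, 0.615, -0.013, 1.423, 0.008, 1.103, -0.04], TCP at [0.255, -0.598, 0.219] pointing down, gripper open.
Joint ranges: [-3.12, 3.12], [-0.3, 2.06], [-1.34, 1.32], [0.26, 2.42], [-1.36, 4.5], [0.01, 1.98], [-2.84, 2.84]. Speed limits (rad/s): [2.79, 2.79, 3.14, 3.14, 3.14, 3.14, 3.14].

## Interface

Orientations are given as a unit quaternion [x, y, z, w].
In Python, from rig import arm, snapshot gives the robot as it stands. The module is installed in compiled form; this text tells all that it offers.
- The arm moves only by the shell command python3 -m jog 'ROWS' [OPENING] [FORCE]. ROWS is JSON, a list of rows, each a list of 2 entries, a list of its own where there are three numbers: the shift along the world's x, y, z in cm, then the turn, a rotation vector about the world's x, y, z in degrees. In form: [[[dx, dy, dz], [ax, ay, az]], ...]. A call has exactly 8 rows; each row shifts and turns the commanded pose from where the row before left it; what a row does not reach is not made up. A row lasts 1/8 s, in which the tool goes at most 62.5 mm and 10.7 degrees, less where a joint would pass 70% of its speed; a pose out of reach is approached as far as the arm can. A call is refused whole if a number of a shift passes 6.25 or a number of a turn 10.7, either way. A call with a gripper value outside its range is refused whole. OPENING is the finger opening in cm, from 0 to 9.3, set as the call begins (- or left out, the last holds). The fingers move at their own pace and stop on an object; FORCE is the grip in N (left out, the last holds). Time passes only in rows, so rows that do not move let the fingers close, or fill a call up. It gives the time, the measured TCP pose, the force, the opening and the grip force at its end, in the units of the state.
- arm.state(): the state, without advancing time (a new reading comes with each control period).
- snapshot(name): name is "scene" or "top" or "wrist"; returns a dict with "image" (384x512x3 uint8, red, green, blue), "fx", "fy", "cx", "cy" (pixels), "origin" and "rotation" of the camera in the world; the wrist camera has in their place "tool_from_camera" (4x4, takes a point from camera to tool coordinates, whose origin is the TCP and whose axes are the flange's). Camera axes: x right, y up, looking along -z (the intrinsics and any distortion apply to the point x, -y, -z); pixel columns grow to the right and rows downward; lengths in m; the calibration is good to about 2 mm. A picture is of the moment at which its call begins: read the wrist's pose just before it. There is no depth.
- arm.finish_job(): hands the job in; it is judged then, once.
The state is a dict: "time": time; "joint_positions": joint angles; "joint_vel": joint speeds; "joint_torque": joint torques, N m; "tcp_pos": TCP position; "eef_rot": TCP orientation; "wrist_force": force on the tool from outside, world axes, zero at the start; "wrist_torque": the same for the moment, N m; "gripper_width": opening from 0.0 (shut) to 1.0 (fully open); "grasp_force": force on a finger pad.
Only numpy, scipy, OpenCV 4.12 (cv2) and the standard library are available. Lean on these libraries where they do the work, as an engineer would, in place of code of your own. Each camera call takes 0.05 s, during which the arm holds its last target. There are 200 camera calls.

## Working session

There is one attempt and no reset: what is moved stays moved. The work goes in short steps, Python scripts to look and compute and a shell command to move; the robot and the scene stay as the last step left them, time stands still between calls to the robot, and variables do not carry over. Pictures are saved under pics/ and viewed, at most 18 in all, crops included, and the job is handed in when it is done.

```bash
mkdir -p pics; ls
python3 - <<'E'
from rig import arm, snapshot
import cv2, numpy as np, pickle
print(arm.state())
for n in ["scene","top","wrist"]:
    s=snapshot(n); pickle.dump(s,open(f"pics/{n}0.pkl","wb")); cv2.imwrite(f"pics/{n}0.png",s["image"][:,:,::-1])
    print(n,{k:np.round(v,4).tolist() for k,v in s.items() if k!="image" })
a=[cv2.imread(f"pics/{n}0.png") for n in ("scene","top")]
E
```

```text
pics
{'time': 0.0, 'joint_positions': array([ 1.14151873,  0.61590202, -0.01262406,  1.4248616 ,  0.00812401,
        1.10338133, -0.0403956 ]), 'joint_vel': array([ 0.00105807, -0.00014583,  0.00039767,  0.00043474,  0.0011004 ,
       -0.00036898, -0.00017851]), 'joint_torque': array([-1.99018987e-04, -4.58928716e+01,  2.08858545e-01, -1.65739882e+01,
       -6.11430849e-02,  2.04915879e-02,  2.30664627e-04]), 'tcp_pos': array([ 0.25448768, -0.59727129,  0.21750467]), 'eef_rot': array([ 9.79780175e-01,  2.00073098e-01, -2.75545600e-04, -1.22012410e-03]), 'wrist_force': array([-0.10157451, -0.05210125, -0.76558509]), 'wrist_torque': array([-0.03686051,  0.03996136, -0.01794516]), 'grasp_force': 0.0, 'gripper_width': 1.000662425699647}
scene {'fx': 398.1434, 'fy': 398.1434, 'cx': 262.6439, 'cy': 195.2282, 'origin': [-0.3627, 0.5223, 0.9572], 'rotation': [-0.2099, 0.369, 0.7743, -0.4692]}
top {'fx': 441.1387, 'fy': 441.1387, 'cx': 261.397, 'cy': 182.1322, 'origin': [-0.0373, 0.1602, 1.2314], 'rotation': [-0.1473, 0.1848, 0.772, -0.59]}
wrist {'fx': 303.8246, 'fy': 303.8246, 'cx': 254.557, 'cy': 189.4567, 'tool_from_camera': [[-0.0003, 0.9606, 0.2779, 0.0777], [1.0, 0.0005, -0.0008, 0.0008], [-0.0009, 0.2779, -0.9606, -0.1654], [0.0, 0.0, 0.0, 1.0]]}
```

View pics/top0.png

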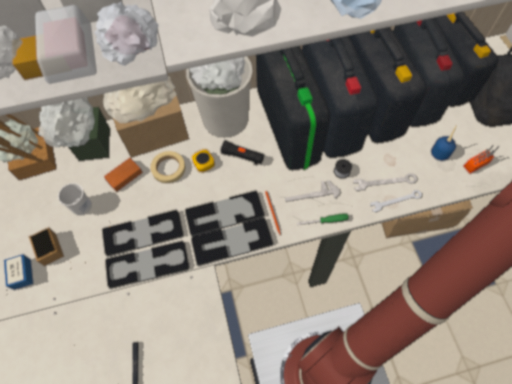

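View pics/scene0.png

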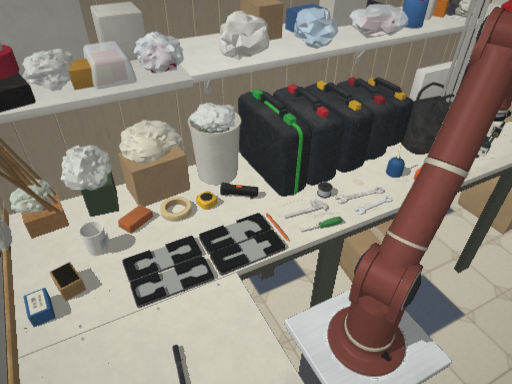

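```bash
cat > h.py <<'E'
import numpy as np, cv2, pickle
from scipy.spatial.transform import Rotation as R
from rig import arm, snapshot
def shot(n, tag=None):
    st=arm.state(); s=snapshot(n)
    if n=="wrist":
        T=np.eye(4); T[:3,:3]=R.from_quat(st["eef_rot"]).as_matrix(); T[:3,3]=st["tcp_pos"]
        C=T@s["tool_from_camera"]
    else:
        C=np.eye(4); C[:3,:3]=R.from_quat(s["rotation"]).as_matrix(); C[:3,3]=s["origin"]
    s["C"]=C
    if tag: pickle.dump(s,open(f"pics/{tag}.pkl","wb")); cv2.imwrite(f"pics/{tag}.png",s["image"][:,:,::-1])
    return s
def load(t): return pickle.load(open(f"pics/{t}.pkl","rb"))
def ray(s,uv):
    uv=np.atleast_2d(np.float64(uv))
    d=np.c_[(uv[:,0]-s["cx"])/s["fx"],-(uv[:,1]-s["cy"])/s["fy"],-np.ones(len(uv))]
    return s["C"][:3,3], d@s["C"][:3,:3].T
def onplane(s,uv,z):
    o,d=ray(s,uv); return o+d*((z-o[2])/d[:,2])[:,None]
def proj(s,P):
    p=(np.atleast_2d(P)-s["C"][:3,3])@s["C"][:3,:3]
    return np.c_[s["cx"]-s["fx"]*p[:,0]/p[:,2], s["cy"]+s["fy"]*p[:,1]/p[:,2]]
def tri(s1,uv1,s2,uv2):
    o1,d1=ray(s1,uv1);o2,d2=ray(s2,uv2);out=[]
    for a,b in zip(d1,d2):
        t=np.linalg.lstsq(np.c_[a,-b],o2-o1,rcond=None)[0]
        p,q=o1+t[0]*a,o2+t[1]*b; out.append(np.r_[(p+q)/2,np.linalg.norm(p-q)])
    return np.array(out)
def rect(s,x0,x1,y0,y1,z,res=0.5):
    """rectified plan view at height z, res mm/px; up=+x, left=+y"""
    xs=np.arange(x1,x0,-res/1e3); ys=np.arange(y1,y0,-res/1e3)
    X,Y=np.meshgrid(xs,ys,indexing="ij")
    uv=proj(s,np.c_[X.ravel(),Y.ravel(),np.full(X.size,z)]).astype(np.float32).reshape(*X.shape,2)
    return cv2.remap(s["image"],uv[...,0],uv[...,1],cv2.INTER_LINEAR)
E
python3 - <<'E'
from h import *
s=shot("top","t1"); c=shot("scene","s1")
for n,a,b in [("caliper",(313,192),(306,210)),("driver",(325,219),(322,224)),("long",(386,182),(360,195)),("short",(397,200),(375,205)),("pencil",(273,212),(277,227)),("hTL",(143,231),(165,257)),("hBL",(147,265),(172,281)),("hTR",(225,212),(235,232)),("hBR",(232,240),(248,252)),("case front",(300,165),(299,190))]:
    print(n,onplane(s,a,0.01).round(3)[0],onplane(c,b,0.01).round(3)[0],)
E
```

```text
caliper [ 0.5   -0.137  0.01 ] [ 0.489 -0.132  0.01 ]
driver [ 0.405 -0.144  0.01 ] [ 0.403 -0.142  0.01 ]
long [ 0.473 -0.367  0.01 ] [ 0.469 -0.36   0.01 ]
short [ 0.407 -0.375  0.01 ] [ 0.398 -0.372  0.01 ]
pencil [ 0.468 -0.001  0.01 ] [0.461 0.004 0.01 ]
hTL [0.511 0.387 0.01 ] [0.503 0.381 0.01 ]
hBL [0.405 0.39  0.01 ] [0.404 0.391 0.01 ]
hTR [0.506 0.139 0.01 ] [0.504 0.141 0.01 ]
hBR [0.414 0.139 0.01 ] [0.404 0.142 0.01 ]
case front [ 0.602 -0.127  0.01 ] [ 0.597 -0.17   0.01 ]
```

```bash
python3 -m jog '[[[2.4,3.6,0.4],[0,0,8.4]],[[2.4,3.6,0.4],[0,0,8.4]],[[2.4,3.6,0.4],[0,0,8.4]],[[2.4,3.6,0.4],[0,0,8.4]],[[2.4,3.6,0.4],[0,0,8.4]],[[2.4,3.6,0.4],[0,0,8.4]],[[2.4,3.6,0.4],[0,0,8.4]],[[2.4,3.6,0.4],[0,0,8.4]]]'
python3 -m jog '[[[0,0,0],[0,0,0]],[[0,0,0],[0,0,0]],[[0,0,0],[0,0,0]],[[0,0,0],[0,0,0]],[[0,0,0],[0,0,0]],[[0,0,0],[0,0,0]],[[0,0,0],[0,0,0]],[[0,0,0],[0,0,0]]]'
python3 - <<'E'
from h import *
s=shot("wrist","w1"); print(arm.state()["joint_positions"].round(2))
E
```

```text
time: 1.25
tcp_pos: [0.4474, -0.3088, 0.2508]
eef_rot: [0.704, 0.71, -0.0, 0.0]
wrist_force: [1.4, 0.1, 0.8]
gripper_width: 0.998
grasp_force: 0.0
time: 2.25
tcp_pos: [0.4468, -0.3099, 0.2507]
eef_rot: [0.705, 0.709, -0.0, -0.0]
wrist_force: [-0.1, -0.4, 0.7]
gripper_width: 1.0
grasp_force: 0.0
[ 0.81  0.44 -0.37  1.68  0.18  1.06  0.4 ]
```

View pics/w1.png

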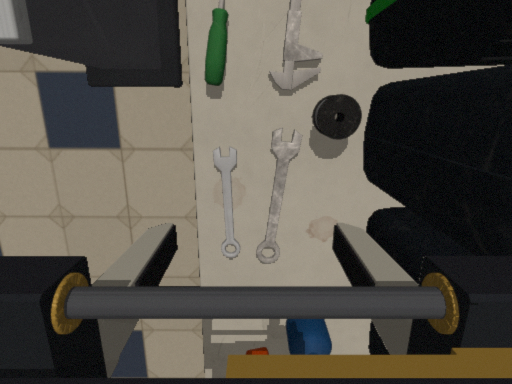

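```bash
python3 -m jog '[[[0,3.8,0],[0,0,0]],[[0,3.8,0],[0,0,0]],[[0,3.8,0],[0,0,0]],[[0,3.8,0],[0,0,0]],[[0,3.8,0],[0,0,0]],[[0,3.8,0],[0,0,0]],[[0,0,0],[0,0,0]],[[0,0,0],[0,0,0]]]' |grep tcp
python3 -c 'from h import *; shot("wrist","w2")'
python3 -m jog '[[[0,3.8,0],[0,0,0]],[[0,3.8,0],[0,0,0]],[[0,3.8,0],[0,0,0]],[[0,3.8,0],[0,0,0]],[[0,3.8,0],[0,0,0]],[[0,3.8,0],[0,0,0]],[[0,0,0],[0,0,0]],[[0,0,0],[0,0,0]]]' |grep tcp
python3 -c 'from h import *; shot("wrist","w3")'
python3 -m jog '[[[0,3.8,0],[0,0,0]],[[0,3.8,0],[0,0,0]],[[0,3.8,0],[0,0,0]],[[0,2.6,0],[0,0,0]],[[0,0,0],[0,0,0]],[[0,0,0],[0,0,0]],[[0,0,0],[0,0,0]],[[0,0,0],[0,0,0]]]' |grep tcp
python3 -c 'from h import *; shot("wrist","w4")
a=np.vstack([np.hstack([load(t)["image"][:270] for t in p]) for p in (("w2",),("w3",),("w4",))])[:,:,::-1]
cv2.imwrite("pics/m.png",cv2.resize(a,None,fx=.74,fy=.74,interpolation=cv2.INTER_AREA))'
```

```text
tcp_pos: [0.4469, -0.0827, 0.2507]
tcp_pos: [0.4473, 0.1443, 0.2503]
tcp_pos: [0.4472, 0.2848, 0.2507]
```

View pics/m.png

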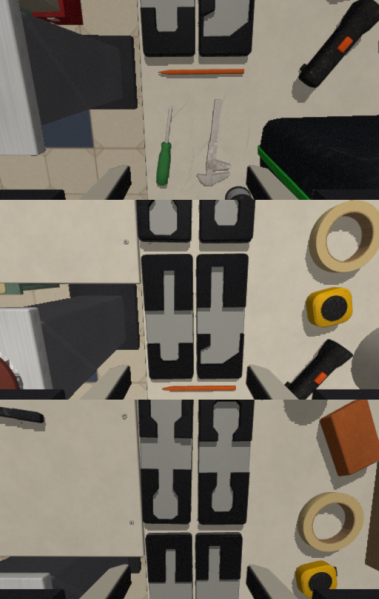

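```bash
python3 -m jog '[[[0,3.8,0],[0,0,0]],[[0,3.8,0],[0,0,0]],[[0,3.4,0],[0,0,0]],[[0,0,0],[0,0,0]],[[0,0,0],[0,0,0]],[[0,0,0],[0,0,0]],[[0,0,0],[0,0,0]],[[0,0,0],[0,0,0]]]' |grep tcp
python3 -c 'from h import *; shot("wrist","w5")
a=np.hstack([load("w4")["image"][:260,150:400],load("w5")["image"][:260,150:400]])[:,:,::-1]
cv2.imwrite("pics/m2.png",cv2.resize(a,None,fx=1.5,fy=1.5))'
```

```text
tcp_pos: [0.4471, 0.3955, 0.2508]
```

View pics/m2.png

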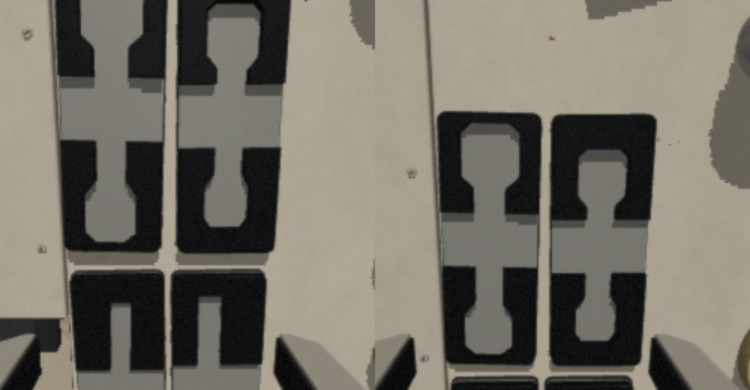

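```bash
cat > ins.py <<'E'
from h import *
FL,TP=0.008,0.018
def insert(s,c,FL=FL,TP=TP):
    """cut-out outline (world xy) of the insert around world point c"""
    g=s["image"].max(2); dark=(g<75).astype(np.uint8)
    box=[[c[0]+a,c[1]+b,TP] for a,b in((.048,.123),(.048,-.123),(-.048,-.123),(-.048,.123))]
    m=np.zeros_like(dark); cv2.fillPoly(m,[proj(s,box).astype(np.int32)],1); m[258:]=0
    d=cv2.morphologyEx(dark&m,cv2.MORPH_OPEN,np.ones((3,3)))
    n,l,st,_=cv2.connectedComponentsWithStats(d)
    d=np.isin(l,[i for i in range(1,n) if st[i,4]>600]).astype(np.uint8)
    pts=np.argwhere(d)[:,::-1]; hull=cv2.convexHull(pts.astype(np.int32))
    h=np.zeros_like(d); cv2.fillPoly(h,[hull],1)
    fl=cv2.morphologyEx(((h==1)&(d==0)).astype(np.uint8),cv2.MORPH_OPEN,np.ones((3,3)))
    cs=cv2.findContours(cv2.resize(fl*255,None,fx=4,fy=4,interpolation=cv2.INTER_LINEAR)//128,cv2.RETR_EXTERNAL,cv2.CHAIN_APPROX_NONE)[0]
    k=max(cs,key=cv2.contourArea)[:,0].astype(float)
    k=(k+.5)/4-.5
    a=onplane(s,k,TP); nb=8
    t=np.roll(a,-nb,0)-np.roll(a,nb,0); nrm=np.c_[t[:,1],-t[:,0]]
    if cv2.contourArea(a[:,:2].astype(np.float32),True)<0: nrm=-nrm
    out=((a-s["C"][:3,3])[:,:2]*nrm).sum(1)>0
    return np.where(out[:,None],onplane(s,k,FL),a)[:,:2],hull
def analyse(P,c,th=0):
    for _ in range(3):
        e=np.array([np.cos(th),np.sin(th)]); f=np.array([-e[1],e[0]]) # e~+y dir
        q=np.c_[(P-c)@e,(P-c)@f]
        r=[]
        for u in np.arange(-.12,.12,.004):
            w=q[abs(q[:,0]-u)<.002]
            if len(w): r.append((u,w[:,1].min(),w[:,1].max()))
        r=np.array(r); wd=r[:,2]-r[:,1]
        k=(wd<.028)&(wd>.012); 
        # shank slot: narrow bins
        p=np.polyfit(r[k,0],(r[k,1]+r[k,2])/2,1); th+=np.arctan(p[0])
    return th,q,r
E
python3 - <<'E'
from ins import *
for n,v,c in [("small",("w4","w5"),(.505,.385)),("large",("w4","w5"),(.405,.389)),("cal",("w3","w4"),(.505,.139)),("drv",("w3","w4"),(.41,.14))]:
    for t in v:
        s=load(t); P,h=insert(s,np.array(c))
        try: th,q,r=analyse(P,np.array(c),np.pi/2)
        except Exception as e: print(n,t,"fail",e); continue
        print(n,t,"th",th.round(4),"u",(q[:,0].min()*1e3).round(1),(q[:,0].max()*1e3).round(1))
        print(" ".join(f"{a*1e3:.0f}:{b*1e3:.1f},{d*1e3:.1f}" for a,b,d in r[::2]))
E
```

```text
small w4 th 1.5743 u -86.9 89.1
-88:-16.6,10.1 -80:-21.5,15.4 -72:-21.3,16.9 -64:-20.9,16.0 -56:-20.4,16.0 -48:-18.7,13.6 -40:-15.7,9.1 -32:-15.2,9.1 -24:-15.6,9.3 -16:-49.1,40.9 -8:-49.5,41.0 0:-49.2,41.1 8:-48.6,41.2 16:-49.2,41.3 24:-48.6,41.4 32:-16.1,10.3 40:-16.4,9.5 48:-23.3,17.5 56:-24.2,18.1 64:-24.8,18.3 72:-24.5,18.5 80:-24.0,17.6 88:-20.2,13.4
small w5 th 1.5724 u -86.7 88.4
-88:-16.8,10.4 -80:-20.8,15.0 -72:-21.9,16.1 -64:-21.5,16.4 -56:-21.1,16.6 -48:-18.2,13.6 -40:-16.0,8.8 -32:-15.6,9.1 -24:-15.2,9.3 -16:-49.5,40.7 -8:-48.9,40.9 0:-49.6,41.0 8:-49.1,41.1 16:-48.5,41.2 24:-49.3,41.3 32:-45.2,12.5 40:-15.9,9.0 48:-23.4,16.1 56:-24.4,17.3 64:-24.0,17.5 72:-24.7,17.8 80:-23.0,17.9 88:-18.7,13.4
large w4 th 1.5502 u -105.1 88.7
-104:-19.4,13.2 -96:-24.9,19.9 -88:-24.9,19.7 -80:-24.8,19.6 -72:-24.7,19.4 -64:-24.6,17.9 -56:-20.7,12.5 -48:-16.8,8.4 -40:-16.8,8.3 -32:-16.7,8.2 -24:-16.7,9.3 -16:-48.0,41.2 -8:-49.0,40.9 0:-48.9,40.7 8:-48.7,40.4 16:-48.5,41.3 24:-48.2,41.0 32:-48.0,40.7 40:-17.7,9.7 48:-18.8,9.6 56:-24.4,16.0 64:-29.3,20.2 72:-29.2,20.0 80:-29.1,19.8 88:-29.8,1
[... 725 characters left out ...]
8:-4.8,18.0 76:-4.5,18.2 84:-4.3,18.3 92:-4.0,17.2
cal w4 th 1.5975 u 19.7 94.3
20:-5.6,16.2 28:-4.0,17.0 36:-3.9,17.0 44:-3.8,17.0 52:-5.1,17.0 60:-5.1,17.0 68:-4.9,17.1 76:-4.8,17.1 84:-4.7,15.7 92:-2.2,15.7
drv w3 th 1.5465 u -78.1 87.9
-80:4.7,9.8 -72:-19.6,14.4 -64:-19.9,14.3 -56:-19.8,15.6 -48:-19.7,15.6 -40:-48.6,40.7 -32:-48.4,40.5 -24:-48.1,41.6 -16:-47.8,41.4 -8:-47.6,41.5 0:-47.3,42.4 8:-47.1,42.1 16:-46.6,41.9 24:-10.9,6.8 32:-10.9,6.8 40:-10.8,6.8 48:-10.7,8.1 56:-10.7,8.0 64:-11.9,8.0 72:-11.8,7.9 80:-11.7,7.9 88:-10.4,6.6
drv w4 th 1.5409 u 13.4 85.8
12:-9.9,7.8 20:-11.5,7.8 28:-10.0,7.9 36:-10.7,7.9 44:-11.2,7.9 52:-11.1,8.0 60:-11.0,8.0 68:-10.8,8.0 76:-10.7,8.0 84:-10.6,7.1
```

```bash
cat > tools.py <<'E'
from h import *
def tmask(s,box,z=.006,thr=6,green=False):
    """chroma mask within a world box (x0,x1,y0,y1)"""
    lab=cv2.cvtColor(s["image"],cv2.COLOR_RGB2LAB).astype(int)
    x0,x1,y0,y1=box
    m=np.zeros(lab.shape[:2],np.uint8)
    cv2.fillPoly(m,[proj(s,[[x0,y0,z],[x1,y0,z],[x1,y1,z],[x0,y1,z]]).astype(np.int32)],1)
    bg=np.median(lab[m==1],0)
    d=(bg[2]-lab[...,2])
    k=((lab[...,1]<bg[1]-12) if green else (d>thr))&(m==1)
    k=cv2.morphologyEx(k.astype(np.uint8),cv2.MORPH_OPEN,np.ones((2,2)))
    n,l,st,_=cv2.connectedComponentsWithStats(k)
    return (l==1+st[1:,4].argmax()).astype(np.uint8), bg
def prof(s,m,z,step=.008,th=None):
    P=onplane(s,np.argwhere(m)[:,::-1],z)[:,:2]; c=P.mean(0)
    if th is None:
        w,v=np.linalg.eigh(np.cov((P-c).T)); e=v[:,1]; e=e*np.sign(e[1]); th=np.arctan2(e[1],e[0])
    e=np.array([np.cos(th),np.sin(th)]); f=np.array([-e[1],e[0]])
    q=np.c_[(P-c)@e,(P-c)@f]
    print("c",c.round(4),"th",th.round(4),"u",(q[:,0].min()*1e3).round(1),(q[:,0].max()*1e3).round(1))
    print(" ".join(f"{u*1e3:.0f}:{w[:,1].min()*1e3:.1f},{w[:,1].max()*1e3:.1f}" for u in np.arange(-.11,.11,step) if len(w:=q[abs(q[:,0]-u)<step/2])))
    return c,th,q
E
python3 - <<'E'
from tools import *
w1,w2=load("w1"),load("w2"); im=[]
for n,s,b in [("short",w1,(.36,.435,-.50,-.26)),("long",w1,(.435,.53,-.53,-.235)),("cal",w2,(.45,.56,-.24,-.03)),("drv",w2,(.36,.45,-.26,-.03)),("drv g",w2,(.36,.45,-.26,-.03))]:
    m,bg=tmask(s,b,thr=5,green=n=="drv g"); print(n,bg,m.sum()); prof(s,m,.012 if "drv" in n else .007)
    o=s["image"].copy(); o[m==1]=(255,0,0); k=cv2.boundingRect(m); im.append(cv2.resize(o[max(0,k[1]-10):k[1]+k[3]+10,k[0]-10:k[0]+k[2]+10],(150,400)))
cv2.imwrite("pics/msk.png",np.hstack(im)[:,:,::-1])
E
```

```text
short [158. 128. 137.] 1116
c [ 0.4106 -0.3656] th 1.6105 u -93.5 70.8
-94:-7.8,7.3 -86:-12.7,12.7 -78:-13.1,12.6 -70:-11.7,12.1 -62:-7.6,7.2 -54:-5.3,5.2 -46:-4.4,4.6 -38:-4.9,5.6 -30:-5.3,5.2 -22:-5.7,4.7 -14:-5.8,5.6 -6:-5.2,5.2 2:-5.6,5.7 10:-5.9,5.6 18:-5.1,5.1 26:-5.6,5.8 34:-6.0,6.5 42:-10.6,10.2 50:-15.1,15.2 58:-15.6,14.9 66:-15.7,15.6 74:-10.6,9.6
long [159. 128. 137.] 747
c [ 0.4829 -0.5202] th 0.0058 u -47.7 48.5
-46:-9.9,9.9 -38:-9.9,9.9 -30:-9.9,9.9 -22:-9.9,9.9 -14:-10.0,9.8 -6:-10.0,9.8 2:-10.0,9.8 10:-10.0,9.8 18:-10.0,9.8 26:-10.0,9.8 34:-10.0,9.8 42:-10.0,9.8 50:-10.0,9.8
cal [167. 128. 137.] 197
c [ 0.5462 -0.2329] th 0.1668 u -19.8 15.9
-22:-4.1,-2.2 -14:-5.4,4.9 -6:-6.6,8.7 2:-8.0,9.6 10:-9.3,6.7 18:2.2,5.8Traceback (most recent call last):
  File "<stdin>", line 4, in <module>
  File "tools.py", line 13, in tmask
    return (l==1+st[1:,4].argmax()).astype(np.uint8), bg
                 ~~~~~~~~~~~~~~~^^
ValueError: attempt to get argmax of an empty sequence
```

Run:
```python
from tools import *
w1,w2=load("w1"),load("w2"); im=[]
for s,b in [(w1,(.42,.54,-.48,-.22)),(w2,(.36,.56,-.24,-.03))]:
    r=rect(s,*b,.008,.6); lab=cv2.cvtColor(r,cv2.COLOR_RGB2LAB).astype(float)
    bg=cv2.GaussianBlur(lab,(0,0),30); bg=np.median(lab.reshape(-1,3),0)
    d=lab-bg
    for a in (r, np.repeat(np.clip(128-12*d[...,2:],0,255),3,2), np.repeat(np.clip(128+2*d[...,:1],0,255),3,2)):
        im.append(np.pad(a.astype(np.uint8),((0,340-a.shape[0]),(0,0),(0,0)))if a.shape[0]<340 else a)
a=np.vstack([np.hstack(im[:3])[:220],np.pad(np.hstack(im[3:]),((0,0),(0,max(0,1299-1050)),(0,0)))[:,:1299]]) 
a=cv2.resize(a,(800,int(a.shape[0]*800/a.shape[1]))); cv2.imwrite("pics/lab.png",a[:,:,::-1])
```

```text
Traceback (most recent call last):
ValueError: all the input array dimensions except for the concatenation axis must match exactly, but along dimension 1, the array at index 0 has size 1302 and the array at index 1 has size 1299
```

Run:
```python
from tools import *
w1,w2=load("w1"),load("w2"); im=[]
for s,b in [(w1,(.42,.54,-.48,-.22)),(w2,(.36,.56,-.24,-.03))]:
    r=rect(s,*b,.008,.6); lab=cv2.cvtColor(r,cv2.COLOR_RGB2LAB).astype(float)
    d=lab-np.median(lab.reshape(-1,3),0)
    row=[r, np.repeat(np.clip(128-12*d[...,2:],0,255),3,2), np.repeat(np.clip(128+2*d[...,:1],0,255),3,2)]
    a=np.hstack(row).astype(np.uint8); im.append(cv2.resize(a,(800,int(a.shape[0]*800/a.shape[1]))))
cv2.imwrite("pics/lab.png",np.vstack(im)[:,:,::-1])
```

```text
(no output)
```

View pics/lab.png

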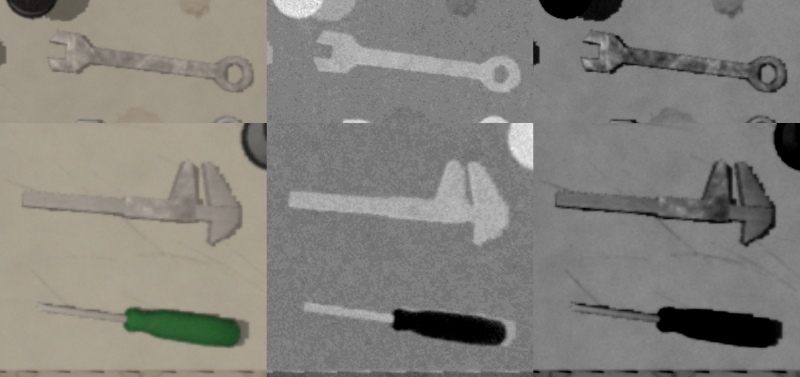

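Run:
```python
from tools import *
def bm(s,box,z,thr=4,green=False):
    r=rect(s,*box,z,.5); lab=cv2.GaussianBlur(cv2.cvtColor(r,cv2.COLOR_RGB2LAB).astype(np.float32),(0,0),1.2)
    d=lab-np.median(lab.reshape(-1,3),0)
    k=((d[...,1]<-12) if green else (d[...,2]<-thr)).astype(np.uint8)
    n,l,st,_=cv2.connectedComponentsWithStats(cv2.morphologyEx(k,cv2.MORPH_OPEN,np.ones((5,5))))
    m=l==1+st[1:,4].argmax(); p=np.argwhere(m)
    return np.c_[box[1]-p[:,0]*5e-4, box[3]-p[:,1]*5e-4]
def rep(n,P,th=None,step=.008):
    c=P.mean(0)
    if th is None:
        w,v=np.linalg.eigh(np.cov((P-c).T)); e=v[:,1]*np.sign(v[1,1]); th=np.arctan2(e[1],e[0])
    e=np.array([np.cos(th),np.sin(th)]); f=np.array([-e[1],e[0]]); q=np.c_[(P-c)@e,(P-c)@f]
    print(n,"c",c.round(4),"th",th.round(4),"u",(q[:,0].min()*1e3).round(1),(q[:,0].max()*1e3).round(1))
    print(" ".join(f"{u*1e3:.0f}:{w[:,1].min()*1e3:.1f},{w[:,1].max()*1e3:.1f}" for u in np.arange(-.12,.12,step) if len(w:=q[abs(q[:,0]-u)<.001])))
w1,w2,t=load("w1"),load("w2"),load("t1")
rep("short",bm(w1,(.37,.44,-.475,-.27),.008))
rep("short top",bm(t,(.37,.44,-.475,-.27),.008))
rep("long",bm(w1,(.44,.52,-.485,-.24),.008))
rep("long top",bm(t,(.44,.52,-.485,-.24),.008))
rep("cal",bm(w2,(.46,.545,-.23,-.03),.009))
rep("cal top",bm(t,(.46,.545,-.23,-.03),.009))
rep("drv g",bm(w2,(.37,.455,-.26,-.03),.013,green=True))
rep("drv g top",bm(t,(.37,.455,-.26,-.03),.013,green=True))
rep("drv blade",bm(w2,(.37,.455,-.12,-.03),.013))
```

```text
short c [ 0.4095 -0.3693] th 1.6081 u -88.4 76.6
-88:-5.8,4.2 -80:-12.6,12.5 -72:-13.4,13.7 -64:-12.1,11.9 -56:-5.9,5.6 -48:-5.8,5.7 -40:-5.6,5.5 -32:-5.9,5.7 -24:-5.7,5.9 -16:-6.0,5.6 -8:-5.3,5.8 0:-5.6,5.5 8:-5.9,5.7 16:-6.1,5.9 24:-5.9,6.1 32:-6.2,5.8 40:-6.0,6.5 48:-10.9,11.2 56:-15.2,15.4 64:-15.5,15.6 72:-15.7,15.3
short top c [ 0.408 -0.37 ] th 1.6075 u -87.5 79.0
-88:-1.3,3.7 -80:-13.1,12.9 -72:-14.9,14.2 -64:-13.1,13.9 -56:-7.4,9.1 -48:-6.7,7.3 -40:-7.0,7.0 -32:-6.8,7.2 -24:-7.1,6.9 -16:-7.4,6.6 -8:-7.2,6.8 0:-7.0,6.6 8:-7.3,6.7 16:-7.6,6.5 24:-7.4,7.2 32:-7.7,6.9 40:-7.5,7.6 48:-10.3,10.7 56:-16.1,15.5 64:-16.9,17.2 72:-16.6,17.4 80:11.1,12.1
long c [ 0.4849 -0.313 ] th 2.5728 u -7.7 7.9
-8:-1.0,0.8 0:-7.0,4.8 8:-0.9,1.6
long top c [ 0.4808 -0.326 ] th 1.4803 u -63.8 48.8
-64:-0.9,3.6 -56:-2.2,5.4 -48:-3.1,4.4 -40:-2.9,5.3 -32:-4.2,5.5 -24:-4.8,4.8 -16:-3.2,4.4 -8:-6.5,4.6 0:-6.2,1.9 8:-7.4,4.1 16:-6.8,4.3 24:-11.0,7.6 32:-17.4,12.9 40:-0.1,13.0 48:7.6,13.2
cal c [ 0.4921 -0.1775] th 0.74 u -11.6 10.6
-8:-4.9,5.1 0:-7.0,8.2 8:-6.0,1.8
cal top c [ 0.4918 -0.1879] th 1.4726 u -28.6 38.1
-24:-7.4,16.6 -16:-11.8,20.9 -8:-29.5,8.5 0:-2.7,8.9 8:-12.9,10.8 16:-14.6,10.6 24:-4.4,10.8 32:1.4,9.5
drv g c [ 0.3999 -0.1727] th 1.4304 u -43.5 46.4
-40:-8.7,8.5 -32:-10.3,10.2 -24:-11.0,10.8 -16:-11.4,11.4 -8:-10.9,11.4 0:-11.1,11.1 8:-11.0,10.7 16:-10.6,10.7 24:-9.4,9.3 32:-7.8,7.6 40:-8.6,8.7
drv g top c [ 0.4003 -0.1713] th 1.4599 u -41.5 44.1
-40:-7.0,6.5 -32:-10.3,10.5 -24:-11.5,11.4 -16:-12.1,11.7 -8:-11.7,11.6 0:-11.3,11.5 8:-11.4,11.4 16:-11.1,11.1 24:-9.6,9.6 32:-8.6,8.0 40:-8.8,8.7
drv blade c [ 0.4083 -0.1143] th 0.7854 u -1.8 1.8
0:-1.4,1.4
```

```bash
python3 -m jog '[[[-0.2,-5,0],[0,0,0]],[[-0.2,-6,0],[0,0,0]],[[-0.2,-6,0],[0,0,0]],[[-0.2,-6,0],[0,0,0]],[[-0.2,-6,0],[0,0,0]],[[-0.2,-6,0],[0,0,0]],[[-0.2,-6,0],[0,0,0]],[[-0.2,-6,0],[0,0,0]]]' 5|grep tcp
python3 -m jog '[[[-0.4,-6,0],[0,0,0.5]],[[-0.4,-6,0],[0,0,0.5]],[[-0.4,-6,-1],[0,0,0.5]],[[-0.4,-5,-3],[0,0,0.3]],[[-0.4,-3,-4],[0,0,0]],[[-0.1,-1.5,-3],[0,0,0]],[[0,0,0],[0,0,0]],[[0,0,0],[0,0,0]]]' |grep -E "tcp|eef|time"
python3 - <<'E'
from h import *
s=shot("wrist","w6")
print(arm.state()["tcp_pos"].round(4), np.degrees(R.from_quat(arm.state()["eef_rot"]).as_matrix()[:3,0]))
def bm(s,box,z,thr=2.5,sg=2,green=False):
    r=rect(s,*box,z,.5); lab=cv2.GaussianBlur(cv2.cvtColor(r,cv2.COLOR_RGB2LAB).astype(np.float32),(0,0),sg)
    d=lab-np.median(lab.reshape(-1,3),0)
    k=((d[...,1]<-12) if green else (d[...,2]<-thr)).astype(np.uint8)
    n,l,st,_=cv2.connectedComponentsWithStats(cv2.morphologyEx(k,cv2.MORPH_OPEN,np.ones((3,3))))
    m=l==1+st[1:,4].argmax(); p=np.argwhere(m)
    return np.c_[box[1]-p[:,0]*5e-4, box[3]-p[:,1]*5e-4]
def rep(n,P,th=None,step=.008):
    c=P.mean(0)
    if th is None:
        w,v=np.linalg.eigh(np.cov((P-c).T)); e=v[:,1]*np.sign(v[1,1]); th=np.arctan2(e[1],e[0])
    e=np.array([np.cos(th),np.sin(th)]); f=np.array([-e[1],e[0]]); q=np.c_[(P-c)@e,(P-c)@f]
    print(n,"c",c.round(4),"th",th.round(4),"u",(q[:,0].min()*1e3).round(1),(q[:,0].max()*1e3).round(1))
    print(" ".join(f"{u*1e3:.0f}:{w[:,1].min()*1e3:.1f},{w[:,1].max()*1e3:.1f}" for u in np.arange(-.12,.12,step) if len(w:=q[abs(q[:,0]-u)<.001])))
w1,w2,t=load("w1"),load("w2"),load("t1")
rep("long",bm(w1,(.44,.515,-.475,-.25),.008))
rep("cal",bm(w2,(.46,.545,-.225,-.03),.009))
rep("drv blade",bm(w2,(.37,.455,-.12,-.03),.006))
E
```

```text
tcp_pos: [0.4307, -0.0759, 0.2511]
time: 8.5
tcp_pos: [0.411, -0.3482, 0.1418]
eef_rot: [0.694, 0.72, 0.001, 0.001]
[ 0.4112 -0.3482  0.1423] [-2.18652424 57.25400581 -0.06542575]
long c [ 0.4791 -0.3606] th 1.4376 u -107.2 93.2
-104:-9.8,9.5 -96:-15.8,16.0 -88:-16.9,16.6 -80:-15.3,16.0 -72:-9.7,10.5 -64:-6.9,7.2 -56:-7.1,6.2 -48:-7.0,6.8 -40:-6.4,6.9 -32:-6.7,6.3 -24:-6.6,7.1 -16:-7.2,7.0 -8:-6.6,7.1 0:-7.1,7.1 8:-7.6,6.8 16:-7.8,7.4 24:-7.4,7.9 32:-7.8,7.5 40:-7.8,7.6 48:-8.1,8.6 56:-13.0,12.7 64:-18.2,18.3 72:-18.6,18.9 80:-19.1,19.3 88:-18.5,19.4
cal c [ 0.4967 -0.1571] th 1.5613 u -62.1 109.6
-56:-5.8,23.7 -48:-20.7,26.8 -40:-31.1,31.9 -32:-32.1,13.5 -24:-31.5,14.5 -16:-32.9,15.1 -8:-14.3,13.7 0:-2.3,13.8 8:-3.2,12.8 16:-3.6,12.4 24:-4.0,12.0 32:-3.5,10.5 40:-3.9,9.1 48:-3.8,7.7 56:-4.2,7.8 64:-4.7,7.4 72:-5.6,6.4 80:-6.0,6.0 88:-6.9,6.1 96:-7.4,4.7 104:-7.8,3.7
drv blade c [ 0.4113 -0.0898] th 1.4311 u -30.3 30.1
-24:-3.1,2.6 -16:-3.3,2.7 -8:-2.4,2.9 0:-2.7,3.0 8:-3.2,3.1 16:-2.5,3.1 24:-2.9,2.8
```

View pics/w6.png

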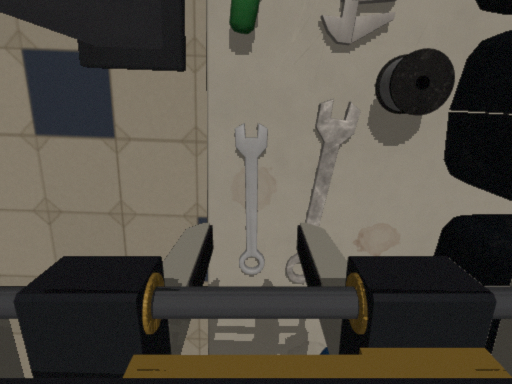

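```bash
python3 -m jog '[[[-0.05,-0.8,-2.5],[0,0,0]],[[-0.05,-0.8,-3],[0,0,0]],[[-0.05,-0.6,-3],[0,0,0]],[[0,0,-2.4],[0,0,0]],[[0,0,-1.4],[0,0,0]],[[0,0,-1],[0,0,0]],[[0,0,-0.6],[0,0,0]],[[0,0,0],[0,0,0]]]'|grep -E "tcp|for"
python3 -m jog '[[[0,0,0],[0,0,0]],[[0,0,0],[0,0,0]],[[0,0,0],[0,0,0]],[[0,0,0],[0,0,0]],[[0,0,0],[0,0,0]],[[0,0,0],[0,0,0]],[[0,0,0],[0,0,0]],[[0,0,0],[0,0,0]]]' 0.5 30
```

```text
tcp_pos: [0.4085, -0.3709, 0.0018]
wrist_force: [0.1, 0.5, -0.8]
grasp_force: 0.0
time: 10.55
tcp_pos: [0.4084, -0.371, 0.0017]
eef_rot: [0.694, 0.72, 0.0, 0.0]
wrist_force: [0.3, 0.2, 1.5]
gripper_width: 0.143
grasp_force: 30.0
```

```bash
python3 -m jog '[[[0,0,1.5],[0,0,0]],[[0,0,3.5],[0,0,0]],[[0,2,4],[0,0,0]],[[0,5,3],[0,0,0]],[[0,6,0],[0,0,0]],[[0,6,0],[0,0,0]],[[0,6,0],[0,0,0]],[[0,6,0],[0,0,0]]]'|grep -E "tcp|for|wid"
python3 -m jog '[[[0,6,0],[0,0,-0.5]],[[0,6,0],[0,0,-0.5]],[[1.5,6,0],[0,0,-0.5]],[[1.5,6,0],[0,0,-0.5]],[[2,6,0],[0,0,-0.3]],[[2,6,0],[0,0,0]],[[2,5,0],[0,0,0]],[[1,3,0],[0,0,0]]]'|grep -E "tcp|for|wid"
python3 -m jog '[[[0,0.5,0],[0,0,0]],[[0,0,0],[0,0,0]],[[0,0,0],[0,0,0]],[[0,0,0],[0,0,0]],[[0,0,0],[0,0,0]],[[0,0,0],[0,0,0]],[[0,0,0],[0,0,0]],[[0,0,0],[0,0,0]]]'
python3 - <<'E'
from h import *
s=shot("wrist","w7"); st=arm.state()
print(np.degrees(2*np.arctan2(st["eef_rot"][1],st["eef_rot"][0])))
E
```

```text
tcp_pos: [0.4083, -0.0592, 0.1225]
wrist_force: [0.3, -0.7, -0.9]
gripper_width: 0.145
grasp_force: 30.0
tcp_pos: [0.5077, 0.3809, 0.1222]
wrist_force: [0.0, -0.0, -0.8]
gripper_width: 0.144
grasp_force: 30.0
time: 13.55
tcp_pos: [0.5078, 0.3827, 0.1216]
eef_rot: [0.708, 0.706, -0.0, -0.0]
wrist_force: [-0.4, -0.3, -1.4]
gripper_width: 0.142
grasp_force: 30.0
89.7849896802859
```

View pics/w7.png

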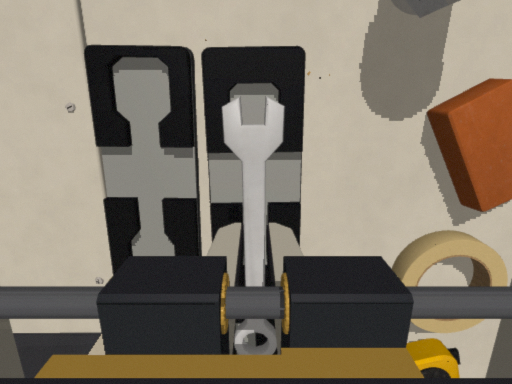

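Run:
```python
from h import *
s=load("w7"); z=.1216
print("jaw tips",onplane(s,[(240,97),(270,97),(223,125),(284,125)],z+.006).round(4).tolist())
print("pocket end",onplane(s,[(254,83)],.008).round(4), "sides",onplane(s,[(232,90),(277,90)],.013).round(4).tolist())
```

```text
jaw tips [[0.5016, 0.4615, 0.1276], [0.5166, 0.4614, 0.1276], [0.4926, 0.4477, 0.1276], [0.524, 0.4476, 0.1276]]
pocket end [[0.5084 0.4747 0.008 ]] sides [[0.4895, 0.4688, 0.013], [0.5281, 0.4686, 0.013]]
```

```bash
python3 -m jog '[[[0.05,0.7,-2],[0,0,0]],[[0,0,-3],[0,0,0]],[[0,0,-2.5],[0,0,0]],[[0,0,-1.5],[0,0,0]],[[0,0,-0.9],[0,0,0]],[[0,0,-0.6],[0,0,0]],[[0,0,-0.4],[0,0,0]],[[0,0,-0.2],[0,0,0]]]'|grep -E "tcp|for|wid"
python3 -m jog '[[[0,0,-0.1],[0,0,0]],[[0,0,0],[0,0,0]],[[0,0,0],[0,0,0]],[[0,0,0],[0,0,0]],[[0,0,0],[0,0,0]],[[0,0,0],[0,0,0]],[[0,0,0],[0,0,0]],[[0,0,0],[0,0,0]]]'|grep -E "time|tcp|for|wid"
```

```text
tcp_pos: [0.5086, 0.3898, 0.011]
wrist_force: [0.8, 0.8, -1.5]
gripper_width: 0.141
grasp_force: 30.0
time: 15.6
tcp_pos: [0.5085, 0.3898, 0.0098]
wrist_force: [-0.1, 0.5, 1.0]
gripper_width: 0.142
grasp_force: 30.0
```

```bash
python3 -m jog '[[[0,0,0],[0,0,0]],[[0,0,0],[0,0,0]],[[0,0,0],[0,0,0]],[[0,0,1],[0,0,0]],[[0,0,2.5],[0,0,0]],[[0,0,4],[0,0,0]],[[-0.5,-2,5],[0,0,0]],[[-1,-4,2],[0,0,0]]]' 4 |grep -E "tcp|for|wid"
python3 -c 'from h import *; shot("wrist","w8")'
python3 -m jog '[[[-1.5,-6,0],[0,0,-1]],[[-2,-6,0],[0,0,-1]],[[-2,-6,0],[0,0,-1]],[[-2,-6,0],[0,0,-1]],[[-0.5,-6,0],[0,0,-1]],[[0,-6,0],[0,0,-1]],[[0,-6,0],[0,0,-1]],[[0,-6,0],[0,0,-0.4]]]' 4.5|grep -E "tcp"
python3 -m jog '[[[0,-6,0],[0,0,0]],[[0.6,-6,0],[0,0,0]],[[1.5,-5,0],[0,0,0]],[[1.8,-2.5,0],[0,0,0]],[[1.8,-1,0],[0,0,0]],[[0.8,0,0],[0,0,0]],[[0,0,0],[0,0,0]],[[0,0,0],[0,0,0]]]'|grep -E "time|tcp|eef"
python3 - <<'E'
from h import *
s=shot("wrist","w9"); st=arm.state()
print(st["tcp_pos"],np.degrees(2*np.arctan2(st["eef_rot"][1],st["eef_rot"][0])))
cv2.imwrite("pics/m3.png",np.hstack([cv2.resize(load("w8")["image"],None,fx=.75,fy=.75),cv2.resize(s["image"],None,fx=.75,fy=.75)])[:,:,::-1])
E
```

```text
tcp_pos: [0.4944, 0.3323, 0.1587]
wrist_force: [0.5, -0.7, 0.3]
gripper_width: 0.437
grasp_force: 0.0
tcp_pos: [0.4144, -0.1502, 0.1555]
time: 18.65
tcp_pos: [0.4784, -0.3524, 0.1548]
eef_rot: [0.752, 0.659, -0.0, -0.0]
[ 0.47839839 -0.35263221  0.15483809] 82.40875047937838
```

View pics/m3.png

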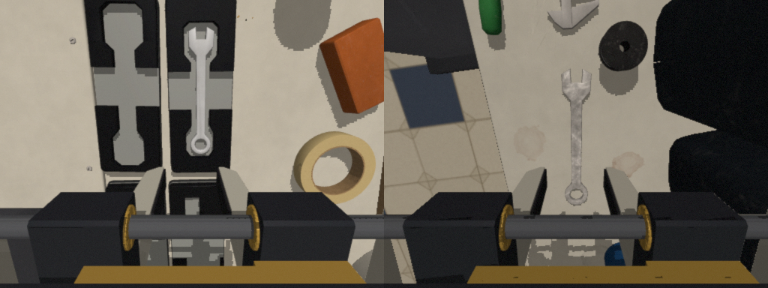

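```bash
python3 -c '
from h import *
s=load("w9"); print(onplane(s,[(243,95),(267,95),(255,258),(255,170),(256,200)],.008).round(4).tolist())'
python3 -m jog '[[[0.05,-0.4,-3],[0,0,0]],[[0.05,-0.4,-3.5],[0,0,0]],[[0,0,-3.2],[0,0,0]],[[0,0,-2.5],[0,0,0]],[[0,0,-1.5],[0,0,0]],[[0,0,-1],[0,0,0]],[[0,0,-0.5],[0,0,0]],[[0,0,0],[0,0,0]]]'|grep -E "tcp|for"
python3 -m jog '[[[0,0,0],[0,0,0]],[[0,0,0],[0,0,0]],[[0,0,0],[0,0,0]],[[0,0,0],[0,0,0]],[[0,0,0],[0,0,0]],[[0,0,0],[0,0,0]],[[0,0,0],[0,0,0]],[[0,0,0],[0,0,0]]]' 0.5 35
```

```text
[[0.4789, -0.2689, 0.008], [0.5022, -0.272, 0.008], [0.4671, -0.4471, 0.008], [0.4806, -0.3451, 0.008], [0.4773, -0.378, 0.008]]
tcp_pos: [0.4802, -0.3614, 0.0029]
wrist_force: [-0.4, 0.8, 1.1]
grasp_force: 0.0
time: 20.7
tcp_pos: [0.48, -0.3613, 0.0029]
eef_rot: [0.753, 0.659, -0.0, -0.0]
wrist_force: [-0.3, 0.8, 3.9]
gripper_width: 0.16
grasp_force: 35.0
```

```bash
python3 -m jog '[[[0,0,1.5],[0,0,0]],[[-0.5,0,3.5],[0,0,0]],[[-1,2,4],[0,0,0.7]],[[-1.5,5,3],[0,0,1]],[[-1.5,6,0],[0,0,1]],[[-1.5,6,0],[0,0,1]],[[-1.1,6,0],[0,0,1]],[[0,6,0],[0,0,1]]]'|grep -E "tcp|for|wid"
python3 -m jog '[[[0,6,0],[0,0,0]],[[0,6,0],[0,0,0]],[[0,6,0],[0,0,0]],[[0,6,0],[0,0,0]],[[0,6,0],[0,0,0]],[[0,6,0],[0,0,0]],[[0,5,0],[0,0,0]],[[0,2.5,0],[0,0,0]]]'|grep -E "tcp|for|wid"
python3 -m jog '[[[0,0.3,0],[0,0,0]],[[0,0,0],[0,0,0]],[[0,0,0],[0,0,0]],[[0,0,0],[0,0,0]],[[0,0,0],[0,0,0]],[[0,0,0],[0,0,0]],[[0,0,0],[0,0,0]],[[0,0,0],[0,0,0]]]' |grep -E "time|tcp|wid"
python3 - <<'E'
from h import *
s=shot("wrist","w10"); st=arm.state()
print(np.degrees(2*np.arctan2(st["eef_rot"][1],st["eef_rot"][0])))
E
```

```text
tcp_pos: [0.4084, -0.0496, 0.1233]
wrist_force: [1.4, -0.5, -1.2]
gripper_width: 0.163
grasp_force: 35.0
tcp_pos: [0.4078, 0.388, 0.1232]
wrist_force: [0.6, 0.2, -1.2]
gripper_width: 0.163
grasp_force: 35.0
time: 23.7
tcp_pos: [0.409, 0.3868, 0.1226]
gripper_width: 0.162
88.08707403799238
```

View pics/w10.png

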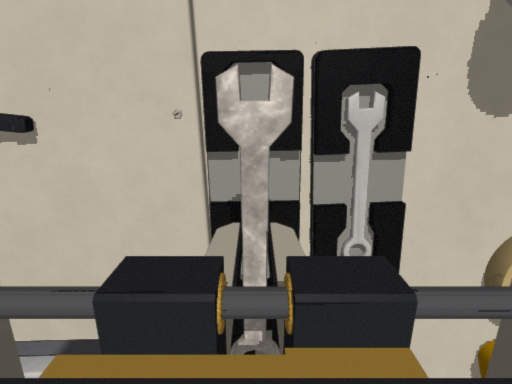

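Run:
```python
from h import *
s=load("w10")
print("jaw tips",onplane(s,[(238,65),(276,65),(218,90),(293,90)],.1226+.005).round(4).tolist())
print("foam corners",onplane(s,[(203,53),(301,53)],.018).round(4).tolist())
s=load("w5"); print("pocket end/foam corners w5",onplane(s,[(150+(490-375)/1.5,124/1.5)],.008).round(4),onplane(s,[(150+63/1.5,113/1.5),(150+166/1.5,116/1.5)],.018).round(4).tolist())
```

```text
jaw tips [[0.4048, 0.4809, 0.1276], [0.4235, 0.4802, 0.1276], [0.3942, 0.4695, 0.1276], [0.4319, 0.4683, 0.1276]]
foam corners [[0.3715, 0.5029, 0.018], [0.4517, 0.5002, 0.018]]
pocket end/foam corners w5 [[0.4121 0.4949 0.008 ]] [[0.3705, 0.5027, 0.018], [0.455, 0.5007, 0.018]]
```

```bash
python3 -m jog '[[[0,0.9,-2],[0,0,0]],[[0,0,-3],[0,0,0]],[[0,0,-2.5],[0,0,0]],[[0,0,-1.5],[0,0,0]],[[0,0,-0.9],[0,0,0]],[[0,0,-0.6],[0,0,0]],[[0,0,-0.4],[0,0,0]],[[0,0,-0.2],[0,0,0]]]'|grep -E "tcp|for|wid"
python3 -m jog '[[[0,0,-0.1],[0,0,0]],[[0,0,0],[0,0,0]],[[0,0,0],[0,0,0]],[[0,0,0],[0,0,0]],[[0,0,0],[0,0,0]],[[0,0,0],[0,0,0]],[[0,0,0],[0,0,0]],[[0,0,0],[0,0,0]]]'|grep -E "time|tcp|for|wid"
```

```text
tcp_pos: [0.4093, 0.396, 0.0119]
wrist_force: [0.8, 0.1, -1.9]
gripper_width: 0.163
grasp_force: 35.0
time: 25.75
tcp_pos: [0.4092, 0.3959, 0.0108]
wrist_force: [-0.4, -0.1, 2.3]
gripper_width: 0.155
grasp_force: 35.0
```

```bash
python3 -m jog '[[[0,0,0],[0,0,0]],[[0,0,0],[0,0,0]],[[0,0,0],[0,0,0]],[[0,0,1],[0,0,0]],[[0,0,2.5],[0,0,0]],[[0,0,4],[0,0,0]],[[0,-2,5],[0,0,0]],[[0,-4,2],[0,0,0]]]' 4 |grep -E "tcp|for|wid"
python3 -c 'from h import *; shot("wrist","w11")'
python3 -m jog '[[[0.5,-6,0],[0,0,-0.5]],[[0.5,-6,0],[0,0,-0.5]],[[0.5,-6,0],[0,0,-0.5]],[[0.5,-6,0],[0,0,-0.5]],[[0.5,-6,0],[0,0,-0.5]],[[0.5,-6,0],[0,0,-0.5]],[[0.5,-4,0],[0,0,0]],[[0.5,-2,0],[0,0,0]]]' |grep -E "tcp"
python3 -m jog '[[[0,-1,0],[0,0,0]],[[0,0,0],[0,0,0]],[[0,0,0],[0,0,0]],[[0,0,0],[0,0,0]],[[0,0,0],[0,0,0]],[[0,0,0],[0,0,0]],[[0,0,0],[0,0,0]],[[0,0,0],[0,0,0]]]'|grep -E "time|tcp|eef"
python3 - <<'E'
from h import *
s=shot("wrist","w12"); st=arm.state()
print(st["tcp_pos"],np.degrees(2*np.arctan2(st["eef_rot"][1],st["eef_rot"][0])))
cv2.imwrite("pics/m4.png",np.hstack([cv2.resize(load("w11")["image"],None,fx=.56,fy=.56),s["image"][:216]])[:,:,::-1]) if 0 else cv2.imwrite("pics/m4.png",np.hstack([cv2.resize(load("w11")["image"],None,fx=.75,fy=.75),cv2.resize(s["image"],None,fx=.75,fy=.75)])[:,:,::-1])
E
```

```text
tcp_pos: [0.41, 0.3382, 0.1593]
wrist_force: [0.7, -0.7, -0.1]
gripper_width: 0.431
grasp_force: 0.0
tcp_pos: [0.4488, -0.0873, 0.1561]
time: 28.8
tcp_pos: [0.449, -0.0942, 0.1556]
eef_rot: [0.737, 0.676, -0.0, -0.0]
[ 0.44902076 -0.09425589  0.15561211] 85.07656280916099
```

View pics/m4.png

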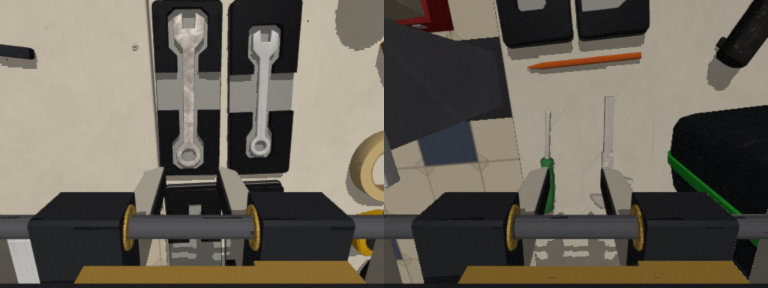

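Run:
```python
from h import *
s=load("w12")
print("strap bottom",onplane(s,[(377,203),(379,157)],0.0).round(4).tolist())
g=s["image"]; hsv=cv2.cvtColor(g,cv2.COLOR_RGB2HSV)
for t in ("w1","w2","w6"):
    q=load(t); h=cv2.cvtColor(q["image"],cv2.COLOR_RGB2HSV); m=(h[...,0]>45)&(h[...,0]<75)&(h[...,1]>150); m[:, :330]=0
    p=np.argwhere(m)[:,::-1]; 
    if len(p): a=p[p[:,0].argmin()]; print(t,a,onplane(q,[a],0.0).round(3))
# beam
def prof(s,box,z,sg,thr):
    r=rect(s,*box,z,.5); lab=cv2.GaussianBlur(cv2.cvtColor(r,cv2.COLOR_RGB2LAB).astype(np.float32),(0,0),sg)
    d=lab[...,2]-np.median(lab[...,2]); m=d<-thr; out=[]
    for j in range(0,m.shape[1],10):
        i=np.flatnonzero(m[:,j])
        if len(i)>8: out.append((box[3]-j*5e-4,box[1]-i.max()*5e-4,box[1]-i.min()*5e-4))
    o=np.array(out); print((o*1e3).round(1).tolist())
    k=abs(o[:,2]-o[:,1]-.012)<.0035; p=np.polyfit(o[k,0],(o[k,1]+o[k,2])/2,1); print("th",np.pi/2-np.arctan(p[0]),"x at y",[(y,np.polyval(p,y).round(4)) for y in(-.05,-.1,-.13)])
prof(s,(.475,.525,-.13,-.03),.009,1.5,2.5)
prof(load("w2"),(.475,.525,-.15,-.03),.009,1.5,2.5)
```

```text
strap bottom [[0.583, -0.1379, 0.0], [0.5838, -0.086, 0.0]]
w1 [339 120] [[ 0.56  -0.257  0.   ]]
w2 [337 243] [[ 0.572 -0.21   0.   ]]
w6 [346 338] [[ 0.532 -0.546  0.   ]]
[[-50.0, 494.0, 505.5], [-55.0, 493.5, 505.0], [-60.0, 493.0, 505.0], [-65.0, 493.0, 504.5], [-70.0, 492.0, 504.0], [-75.0, 491.5, 503.5], [-80.0, 491.5, 503.0], [-85.0, 491.0, 503.0], [-90.0, 491.0, 502.5], [-95.0, 490.5, 502.0], [-100.0, 490.0, 501.5], [-105.0, 489.5, 501.5], [-110.0, 489.5, 501.0], [-115.0, 488.5, 500.5], [-120.0, 488.0, 500.5], [-125.0, 487.0, 500.0]]
th 1.4917700725625909 x at y [(-0.05, np.float64(0.4997)), (-0.1, np.float64(0.4958)), (-0.13, np.float64(0.4934))]
[[-50.0, 494.0, 505.5], [-55.0, 493.5, 505.0], [-60.0, 493.0, 505.0], [-65.0, 493.0, 505.0], [-70.0, 491.5, 504.5], [-75.0, 491.5, 503.5], [-80.0, 491.5, 503.5], [-85.0, 491.5, 503.0], [-90.0, 490.5, 502.0], [-95.0, 490.0, 502.5], [-100.0, 490.0, 501.5], [-105.0, 489.5, 501.5], [-110.0, 489.5, 501.0], [-115.0, 488.0, 501.0], [-120.0, 487.5, 500.0], [-125.0, 487.0, 500.0], [-130.0, 485.5, 501.5], [-135.0, 485.0, 501.5], [-140.0, 485.0, 500.5], [-145.0, 484.5, 500.5]]
th 1.4887748743773186 x at y [(-0.05, np.float64(0.4998)), (-0.1, np.float64(0.4957)), (-0.13, np.float64(0.4933))]
```

Run:
```python
from h import *
def green(t,box):
    s=load(t); h=cv2.cvtColor(s["image"],cv2.COLOR_RGB2HSV); m=((h[...,0]>40)&(h[...,0]<80)&(h[...,1]>130)&(h[...,2]>60))
    p=np.argwhere(m)[:,::-1]; return s,p[(p[:,0]>=box[0])&(p[:,0]<=box[1])&(p[:,1]>=box[2])&(p[:,1]<=box[3])]
S={}
for t,box in (("w12",(340,511,150,300)),("w2",(330,511,150,300)),("t1",(270,330,50,180)),("s1",(240,320,80,200))):
    s,p=green(t,box); i=p[:,0].argmin() if t[0]=="w" else p[:,1].argmax(); j=p[:,1].argmax() if t[0]=="w" else p[:,1].argmin()
    S[t]=(s,p[i],p[j]); print(t,p[i],p[j],onplane(s,p[i],0).round(3))
print(tri(S["w12"][0],S["w12"][1],S["t1"][0],S["t1"][1]).round(3),tri(S["w2"][0],S["w2"][1],S["s1"][0],S["s1"][1]).round(3),tri(S["t1"][0],S["t1"][1],S["s1"][0],S["s1"][1]).round(3))
im=[cv2.resize(load("t1")["image"][100:190,240:360],(480,360)),cv2.resize(load("w12")["image"][130:290,330:512],(320,360))]
cv2.imwrite("pics/case.png",np.hstack(im)[:,:,::-1])
```

```text
w12 [379 202] [463 285] [[ 0.585 -0.137  0.   ]]
w2 [349 197] [417 282] [[ 0.583 -0.138  0.   ]]
t1 [304 167] [285  58] [[ 0.597 -0.14   0.   ]]
s1 [293 194] [254  90] [[ 0.597 -0.144  0.   ]]
[[ 0.577 -0.129  0.03   0.009]] [[ 0.577 -0.131  0.019  0.001]] [[ 0.593 -0.14   0.005  0.003]]
```

View pics/case.png

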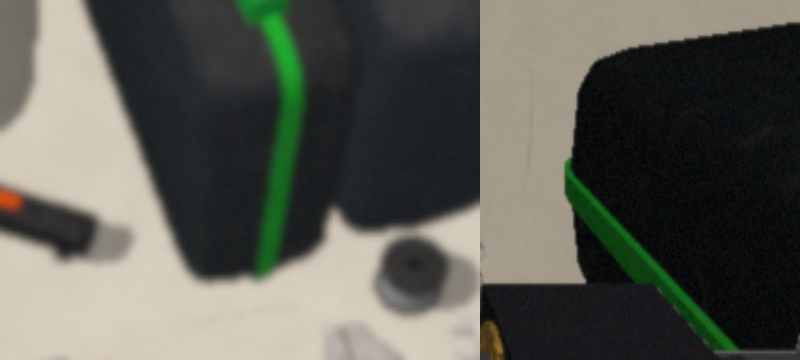

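```bash
python3 -m jog '[[[0.8,-2,-1],[0,0,0.2]],[[0.8,-2,-3],[0,0,0]],[[0.9,-0.9,-3.5],[0,0,0]],[[0,0,-3],[0,0,0]],[[0,0,-2.2],[0,0,0]],[[0,0,-1.2],[0,0,0]],[[0,0,-0.6],[0,0,0]],[[0,0,0],[0,0,0]]]' 7|grep -E "tcp|for|wid"
python3 -c '
from h import *
s=shot("wrist","w13"); cv2.imwrite("pics/w13c.png",s["image"][:,:,::-1])'
```

```text
tcp_pos: [0.4743, -0.1433, 0.0108]
wrist_force: [-0.6, -0.7, -0.3]
gripper_width: 0.753
grasp_force: 0.0
```

View pics/w13c.png

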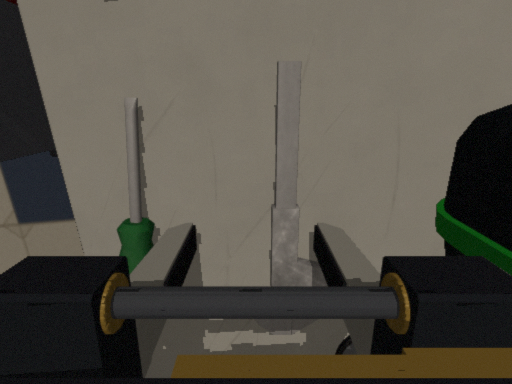

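```bash
python3 -m jog '[[[0,0,-0.3],[0,0,0]],[[0,0,-0.3],[0,0,0]],[[0,0,-0.2],[0,0,0]],[[0,0,0],[0,0,0]],[[0,0,0],[0,0,0]],[[0,0,0],[0,0,0]],[[0,0,0],[0,0,0]],[[0,0,0],[0,0,0]]]' |grep -E "tcp|for|wid"
python3 -m jog '[[[0,0,0],[0,0,0]],[[0,0,0],[0,0,0]],[[0,0,0],[0,0,0]],[[0,0,0],[0,0,0]],[[0,0,0],[0,0,0]],[[0,0,0],[0,0,0]],[[0,0,0],[0,0,0]],[[0,0,0],[0,0,0]]]' 0.5 35
```

```text
tcp_pos: [0.4741, -0.1432, 0.0027]
wrist_force: [0.2, 0.6, -0.7]
gripper_width: 0.755
grasp_force: 0.0
time: 31.9
tcp_pos: [0.4741, -0.1432, 0.0027]
eef_rot: [0.736, 0.677, 0.0, 0.0]
wrist_force: [0.9, 1.0, 0.6]
gripper_width: 0.121
grasp_force: 34.9
```

```bash
python3 -m jog '[[[0,0,1.5],[0,0,0]],[[0,0,3.5],[0,0,0]],[[0,1,4],[0,0,0.7]],[[0,4,3],[0,0,1]],[[0,6,0],[0,0,1]],[[0.5,6,0],[0,0,1]],[[1,6,0],[0,0,1]],[[0.7,3,0],[0,0,1]]]'|grep -E "tcp|for|wid"
python3 -m jog '[[[0.2,0.5,0],[0,0,0]],[[0,0,0],[0,0,0]],[[0,0,0],[0,0,0]],[[0,0,0],[0,0,0]],[[0,0,0],[0,0,0]],[[0,0,0],[0,0,0]],[[0,0,0],[0,0,0]],[[0,0,0],[0,0,0]]]' |grep -E "time|tcp|wid"
python3 - <<'E'
from h import *
s=shot("wrist","w14"); st=arm.state()
print(np.degrees(2*np.arctan2(st["eef_rot"][1],st["eef_rot"][0])))
E
```

```text
tcp_pos: [0.4952, 0.1211, 0.1235]
wrist_force: [-0.7, -0.6, -2.4]
gripper_width: 0.122
grasp_force: 34.9
time: 33.9
tcp_pos: [0.498, 0.1218, 0.1226]
gripper_width: 0.122
90.98870624228192
```

View pics/w14.png

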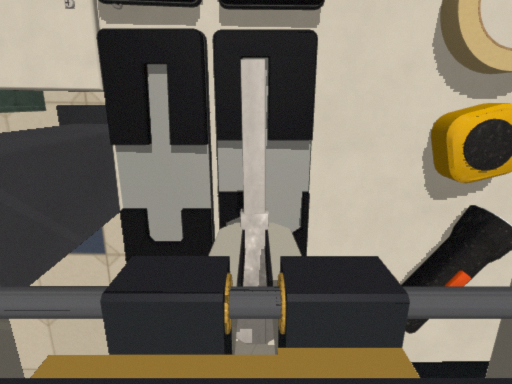

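Run:
```python
from h import *
s=load("w14"); g=cv2.cvtColor(s["image"],cv2.COLOR_RGB2GRAY).astype(int)
for r in (52,55,57,58,60,62,66,80,100,120,135,195,205): 
    row=g[r,225:290]; i=np.flatnonzero(row>(120 if r<140 else 140)); print(r,(225+i.min(),225+i.max(),len(i)) if len(i) else None, end="; ")
z=.1226
for zz in (.002,.006,.012): print(zz,onplane(s,[(241,58),(267,58)],z+zz).round(4).tolist())
w3=load("w3")
```

```text
52 None; 55 None; 57 None; 58 None; 60 (np.int64(241), np.int64(264), 24); 62 (np.int64(241), np.int64(264), 24); 66 (np.int64(241), np.int64(264), 24); 80 (np.int64(241), np.int64(265), 25); 100 (np.int64(242), np.int64(266), 25); 120 (np.int64(242), np.int64(265), 24); 135 (np.int64(242), np.int64(266), 25); 195 (np.int64(244), np.int64(289), 45); 205 (np.int64(244), np.int64(289), 45); 0.002 [[0.4904, 0.2191, 0.1246], [0.5033, 0.2193, 0.1246]]
0.006 [[0.4906, 0.2186, 0.1286], [0.5032, 0.2188, 0.1286]]
0.012 [[0.4908, 0.2178, 0.1346], [0.503, 0.218, 0.1346]]
```

```bash
python3 -m jog '[[[0,1,-2],[0,0,0]],[[0,0,-3],[0,0,0]],[[0,0,-2.5],[0,0,0]],[[0,0,-1.5],[0,0,0]],[[0,0,-0.9],[0,0,0]],[[0,0,-0.6],[0,0,0]],[[0,0,-0.4],[0,0,0]],[[0,0,-0.2],[0,0,0]]]'|grep -E "tcp|for|wid"
python3 -m jog '[[[0,0,-0.1],[0,0,0]],[[0,0,0],[0,0,0]],[[0,0,0],[0,0,0]],[[0,0,0],[0,0,0]],[[0,0,0],[0,0,0]],[[0,0,0],[0,0,0]],[[0,0,0],[0,0,0]],[[0,0,0],[0,0,0]]]'|grep -E "time|tcp|for|wid"
```

```text
tcp_pos: [0.4983, 0.1318, 0.0118]
wrist_force: [1.0, 0.2, -1.1]
gripper_width: 0.122
grasp_force: 34.9
time: 35.95
tcp_pos: [0.4982, 0.1318, 0.0107]
wrist_force: [-0.1, -0.8, 0.2]
gripper_width: 0.121
grasp_force: 34.9
```

```bash
python3 -m jog '[[[0,0,0],[0,0,0]],[[0,0,0],[0,0,0]],[[0,0,0],[0,0,0]],[[0,0,1],[0,0,0]],[[0,0,2.5],[0,0,0]],[[0,0,4],[0,0,0]],[[-0.5,-2,5],[0,0,0]],[[-1,-4,2],[0,0,0]]]' 3.5 |grep -E "tcp|for|wid"
python3 -c 'from h import *; shot("wrist","w15")'
python3 -m jog '[[[-2,-4,0],[0,0,-1.5]],[[-2,-5,0],[0,0,-1.5]],[[-2,-5,0],[0,0,-1.5]],[[-2,-4,0],[0,0,-1.5]],[[-0.3,-2,0],[0,0,-1.5]],[[0,-0.5,0],[0,0,-1.5]],[[0,0,0],[0,0,0]],[[0,0,0],[0,0,0]]]' 4.5|grep -E "time|tcp|eef"
python3 - <<'E'
from h import *
s=shot("wrist","w16"); st=arm.state()
print(st["tcp_pos"],np.degrees(2*np.arctan2(st["eef_rot"][1],st["eef_rot"][0])))
cv2.imwrite("pics/m5.png",np.hstack([cv2.resize(load("w15")["image"],None,fx=.75,fy=.75),cv2.resize(s["image"],None,fx=.75,fy=.75)])[:,:,::-1])
h=cv2.cvtColor(s["image"],cv2.COLOR_RGB2HSV); m=((h[...,0]>45)&(h[...,0]<80)&(h[...,1]>130)&(h[...,2]>30)); m[:,330:]=0; m[300:]=0
p=np.argwhere(m)[:,::-1]
P=onplane(s,p,.013)[:,:2]
for y in np.arange(-.22,-.11,.01):
    k=P[abs(P[:,1]-y)<.002]
    if len(k): print(y.round(3),k[:,0].min().round(4),k[:,0].max().round(4))
E
```

```text
tcp_pos: [0.4849, 0.0733, 0.1592]
wrist_force: [0.6, -0.6, -1.2]
gripper_width: 0.374
grasp_force: 0.0
time: 38.0
tcp_pos: [0.4004, -0.1319, 0.1557]
eef_rot: [0.754, 0.657, 0.0, -0.0]
[ 0.40043528 -0.13200034  0.15565425] 82.13219390865137
-0.21 0.3865 0.4047
-0.2 0.3866 0.406
-0.19 0.3869 0.4083
-0.18 0.3884 0.4096
-0.17 0.3899 0.4108
-0.16 0.3912 0.411
-0.15 0.3937 0.4112
-0.14 0.3973 0.4114
-0.13 0.3976 0.4134
```

View pics/m5.png

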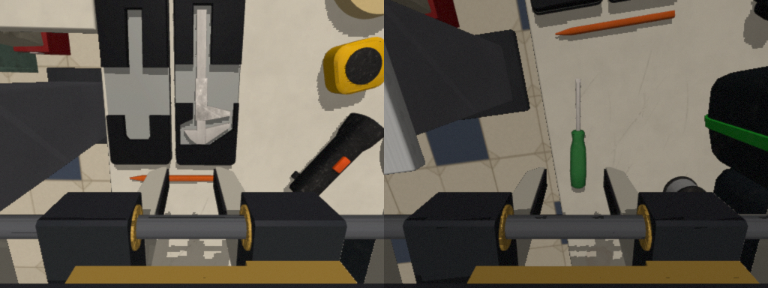

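```bash
python3 -m jog '[[[0,-1.5,-1],[0,0,0]],[[0.05,-1.5,-3],[0,0,0]],[[0,-0.1,-3.5],[0,0,0]],[[0,0,-3],[0,0,0]],[[0,0,-2.2],[0,0,0]],[[0,0,-1.5],[0,0,0]],[[0,0,-0.9],[0,0,0]],[[0,0,0],[0,0,0]]]' |grep -E "tcp|for|wid"
python3 -m jog '[[[0,0,0],[0,0,0]],[[0,0,0],[0,0,0]],[[0,0,0],[0,0,0]],[[0,0,0],[0,0,0]],[[0,0,0],[0,0,0]],[[0,0,0],[0,0,0]],[[0,0,0],[0,0,0]],[[0,0,0],[0,0,0]]]' 0.5 20
```

```text
tcp_pos: [0.4002, -0.1644, 0.004]
wrist_force: [-0.8, -0.9, 0.6]
gripper_width: 0.485
grasp_force: 0.0
time: 40.05
tcp_pos: [0.4007, -0.1644, 0.0051]
eef_rot: [0.755, 0.656, 0.0, 0.0]
wrist_force: [0.2, -0.2, 5.4]
gripper_width: 0.237
grasp_force: 20.0
```

```bash
python3 -m jog '[[[0,0,1.5],[0,0,0]],[[0.2,0,3.5],[0,0,0]],[[0.2,1,4],[0,0,0.7]],[[0.2,4,3],[0,0,1]],[[0.2,6,0],[0,0,1]],[[0.2,6,0],[0,0,1]],[[0.1,6,0],[0,0,1]],[[0,4,0],[0,0,1]]]'|grep -E "tcp|for|wid"
python3 -m jog '[[[0,0.5,0],[0,0,1]],[[0,0,0],[0,0,0]],[[0,0,0],[0,0,0]],[[0,0,0],[0,0,0]],[[0,0,0],[0,0,0]],[[0,0,0],[0,0,0]],[[0,0,0],[0,0,0]],[[0,0,0],[0,0,0]]]' |grep -E "time|tcp|wid"
python3 - <<'E'
from h import *
s=shot("wrist","w17"); st=arm.state()
print(np.degrees(2*np.arctan2(st["eef_rot"][1],st["eef_rot"][0])))
E
```

```text
tcp_pos: [0.411, 0.1088, 0.1245]
wrist_force: [0.1, -1.0, -1.4]
gripper_width: 0.242
grasp_force: 19.9
time: 42.05
tcp_pos: [0.4115, 0.1108, 0.1246]
gripper_width: 0.243
88.6829146520649
```

View pics/w17.png

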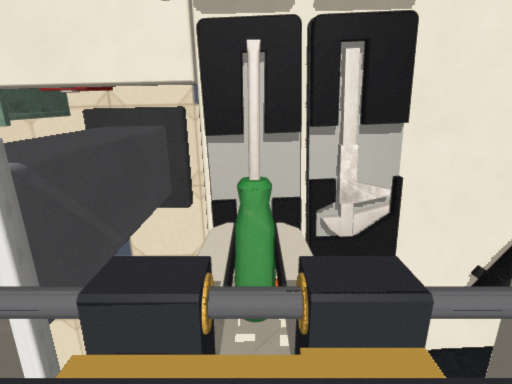

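Run:
```python
from h import *
s=load("w17")
for z in (.124,.1325): print(onplane(s,[(253,41),(254,176)],z).round(4).tolist())
print("slot end",onplane(s,[(254,53)],.018).round(4),onplane(s,[(254,53)],.008).round(4),onplane(s,[(244,80),(265,80)],.012).round(4).tolist())
```

```text
[[0.414, 0.2163, 0.124], [0.4129, 0.1472, 0.124]]
[[0.414, 0.2149, 0.1325], [0.4129, 0.1493, 0.1325]]
slot end [[0.4145 0.2258 0.018 ]] [[0.4145 0.2272 0.008 ]] [[0.4054, 0.2054, 0.012], [0.4235, 0.2049, 0.012]]
```

```bash
python3 -m jog '[[[0,0.7,-2],[0,0,0]],[[0,0,-3],[0,0,0]],[[0,0,-2.5],[0,0,0]],[[0,0,-1.5],[0,0,0]],[[0,0,-0.9],[0,0,0]],[[0,0,-0.6],[0,0,0]],[[0,0,-0.4],[0,0,0]],[[0,0,-0.1],[0,0,0]]]'|grep -E "tcp|for|wid"
python3 -m jog '[[[0,0,-0.1],[0,0,0]],[[0,0,-0.1],[0,0,0]],[[0,0,0],[0,0,0]],[[0,0,0],[0,0,0]],[[0,0,0],[0,0,0]],[[0,0,0],[0,0,0]],[[0,0,0],[0,0,0]],[[0,0,0],[0,0,0]]]'|grep -E "time|tcp|for|wid"
```

```text
tcp_pos: [0.4117, 0.1178, 0.0147]
wrist_force: [-0.3, -0.4, -0.7]
gripper_width: 0.233
grasp_force: 20.0
time: 44.1
tcp_pos: [0.4118, 0.1178, 0.0131]
wrist_force: [-0.5, 0.1, 5.4]
gripper_width: 0.239
grasp_force: 19.9
```

Contact at the expected height; release, lift, and look at all four inserts.

```bash
python3 -m jog '[[[0,0,0],[0,0,0]],[[0,0,0],[0,0,0]],[[0,0,0],[0,0,0]],[[0,0,1],[0,0,0]],[[0,0,2.5],[0,0,0]],[[0,0,4],[0,0,0]],[[1,-2,5],[0,0,0]],[[1,-4,2],[0,0,0]]]' 4 |grep -E "tcp|for|wid"
python3 -m jog '[[[1,0,3],[0,0,0]],[[0.5,0,0],[0,0,0]],[[0,0,0],[0,0,0]],[[0,0,0],[0,0,0]],[[0,0,0],[0,0,0]],[[0,0,0],[0,0,0]],[[0,0,0],[0,0,0]],[[0,0,0],[0,0,0]]]'|grep -E "time|tcp"
python3 - <<'E'
from h import *
a=shot("wrist","w18")
python=0
t=shot("scene","s9")
def crop(s,x0,x1,y0,y1): return s["image"][y0:y1,x0:x1]
A=cv2.resize(crop(a,170,420,0,250),(500,500),interpolation=cv2.INTER_CUBIC); B=cv2.resize(crop(t,115,295,205,310),(300,175),interpolation=cv2.INTER_CUBIC)
cv2.imwrite("pics/fin.png",np.hstack([A,np.pad(B,((0,325),(0,0),(0,0)))])[:,:,::-1])
E
```

```text
tcp_pos: [0.4332, 0.059, 0.161]
wrist_force: [0.8, -0.7, -0.3]
gripper_width: 0.432
grasp_force: 0.0
time: 46.1
tcp_pos: [0.4465, 0.0578, 0.1876]
```

View pics/fin.png

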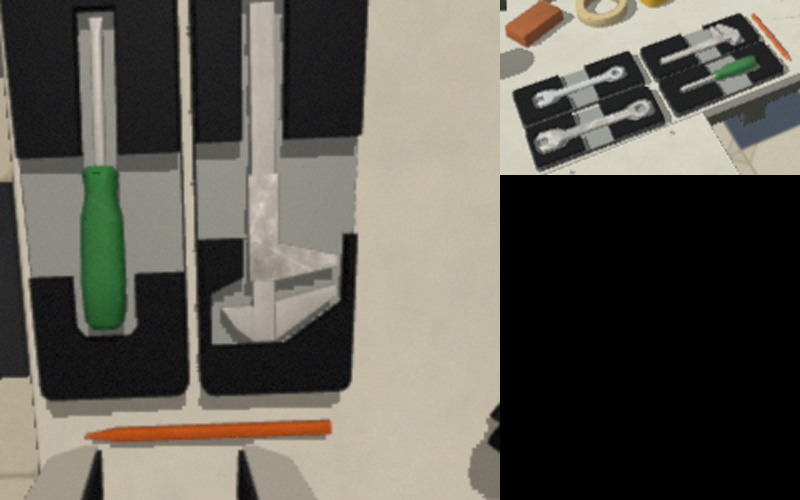

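Run:
```python
from h import *
s=load("w18")
f=lambda x,y:(170+x/2,y/2)
print("jaw right",onplane(s,[f(338,262),f(338,293)],.017).round(4).tolist(),"jaw end",onplane(s,[f(270,342),f(245,340)],.017).round(4).tolist(),"left tip",onplane(s,[f(222,310)],.017).round(4).tolist())
print("pocket: end",onplane(s,[f(245,345)],.008).round(4).tolist(),"left",onplane(s,[f(212,320)],.008).round(4).tolist(),"right wall",onplane(s,[f(344,250)],.008).round(4).tolist())
print("beam",onplane(s,[f(249,100),f(276,100)],.017).round(4).tolist(),"slot",onplane(s,[f(242,100)],.008).round(4).tolist(),onplane(s,[f(284,100)],.018).round(4).tolist(),onplane(s,[f(284,100)],.008).round(4).tolist())
i=np.hstack([cv2.resize(load(t)["image"][y0:y0+70,x0:x0+90],(400,311),interpolation=cv2.INTER_CUBIC) for t,x0,y0 in (("w18",265,108),("w17",310,170))])
cv2.imwrite("pics/jaw.png",np.clip(i.astype(float)*1.6,0,255).astype(np.uint8)[:,:,::-1])
```

```text
jaw right [[0.5404, 0.1013, 0.017], [0.5413, 0.0843, 0.017]] jaw end [[0.5043, 0.0575, 0.017], [0.4902, 0.059, 0.017]] left tip [[0.4772, 0.0764, 0.017]]
pocket: end [[0.4913, 0.054, 0.008]] left [[0.4722, 0.0691, 0.008]] right wall [[0.5458, 0.1069, 0.008]]
beam [[0.4908, 0.1836, 0.017], [0.5045, 0.1833, 0.017]] slot [[0.4882, 0.185, 0.008]] [[0.5084, 0.1831, 0.018]] [[0.5101, 0.1845, 0.008]]
```

View pics/jaw.png

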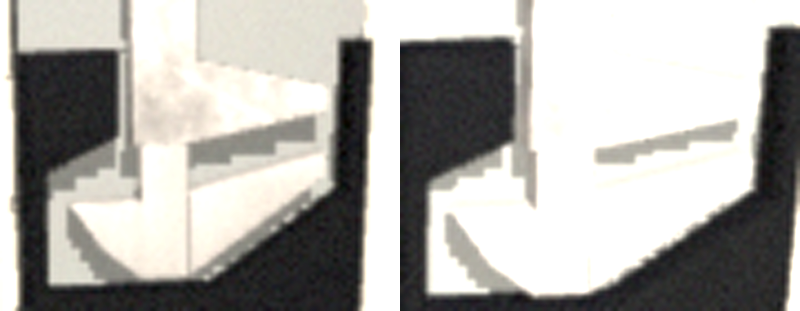

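```bash
python3 -c 'from rig import arm; print(arm.finish_job())'
```

```text
the job is handed in; nothing more can be done
None
```

All four tools are lying down in their own inserts, placed in the order you listed; the pencil wasn't touched, and the job was handed in at about 46 s of the 102 s allowed.

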